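# Free the tapered drain plug and pack it with the spare fittings

## Task

Break the tapered plug with the bar handle free from its drain port by twisting it counterclockwise (seen from above) to the stop, about an eighth of a turn, then pull it straight up and out. Set it down upright on its foot, without dropping it, in the one free corner of the open parts box, leaving the three fittings there standing in the box, and do not knock over the tall bottle on the table.

Things in the scene. Friction and masses are not known exactly. Their poses are not given: they have to be found in the camera images.
- plug: Loose tapered plug of white plastic, 97 mm tall, about 0.12 kg. Origin: centre of its foot; z up its axis. A round taper, radius 18 mm at the foot, 23 mm at height 55 mm, then a bar handle on top. Two lugs stick out along its own +x and -x (66 mm across both, 10 mm wide, 30 to 39 mm above the foot). Starts seated in the port, foot 45 mm above the table. It can stand on its foot.
- plug_bar (a point): Point to grip on the plug's upright flat bar handle, 82 mm above the foot, on the axis. The bar is 56 mm long along the plug's own x, 14 mm thick along its y, from 55 to 97 mm above the foot; while seated, only the bar stands above the port's rim.
- port: The drain port that holds the plug: an upright grey pipe stub of radius 44 mm on a flange of radius 52 mm, fixed, 100 mm tall. Origin: centre of the flange's underside, z up. The plug's bar lies along its x axis at the start. A similar stub close by, closed by a plain round cap (104 mm tall, no bar), is not part of the job.
- port_rim (a point): Centre of the port's mouth, level with its rim. Under the rim a lip with two slots catches the plug's lugs: the plug cannot be lifted (3 mm of play) until turned by 0.65 rad or more; at the stop, 0.80 rad, the lugs are under the slots and it lifts straight out. Lifting the foot by more than 55 mm clears the rim.
- seat (a joint): Angle of the seat inside the port, which turns with the plug: 0 at the start (plug locked), growing counterclockwise seen from above, up to a hard stop at 0.80 rad. Turning takes a torque of about 0.15 N m all the way and it stays where it is left; the plug has about 0.04 rad of play in it.
- box: The open parts box of grey plastic, fixed: 182 x 182 mm outside, walls and floor 6 mm thick, 50 mm tall. Origin: centre of its underside, axes along its sides, z up. Its four corners (centres at +-42.5 mm in x and y, each about 85 x 85 mm) hold the three fittings and one free space.
- box_gap (a point): Centre of the free corner of the box, on its inner floor (box x -42.5, y +42.5, 6 mm up), with the box's axes. The plug goes here, its foot on the floor, in any yaw (lugs along a box side leave some 9 mm on either side).
- union: White round pipe union, a ring 72 mm across and 45 mm tall, loose, standing in a corner of the box. Origin: centre of its underside, z up.
- valve: Grey square valve body 62 x 62 mm, with its small red lever 56 mm tall, loose, standing in a corner of the box. Origin: centre of its underside, z up.
- jar: Amber jar 66 mm across, 56 mm tall, loose, standing in a corner of the box. Origin: centre of its underside, z up.
- bottle: Tall white bottle, 72 mm across and 170 mm tall, loose, standing on the table beyond the work; leave it standing. Origin: centre of its underside, z up.
Not all that is in view belongs to the job. What is shaped like the plug but purple or yellow is not meant. What is shaped like the jar but green is not meant.

How it is judged:
By the outcome, as a careful person would: the job done as asked, in the order asked, and still so for the second after the job is handed in, with the robot touching nothing.
It also fails if it takes over 46 s, if anything falls off the work surface, if the arm or the gripper's body presses on something with over 40 N, if the wrist force passes 120 N, or if a joint passes its speed limit or range.

## Robot

A 6-joint arm with a two-finger parallel gripper is mounted at the origin on the work surface. World frame = base frame: x ahead of the robot, y to its left, z up, the work surface at z = 0. Lengths are in m, angles in rad, forces in N, time in s.
With the tool pointing down it reaches from about 0.25 to 0.775 m from the base axis. Payload 4 kg.
Tool frame: the origin (TCP) lies at the centre of the arm's flange, where the gripper is bolted on; the fingertips stand 199 mm ahead of it and the grasp point (between the pads) lies 180 mm ahead of it (robot.tcp_to_tips is the distance from the TCP to the fingertips, in m); z points along the fingers, y is the line along which they close (so a half turn about z gives the same grasp; the last joint's range is limited). The gripper opens to 94 mm and grips with 3 to 60 N. Pads are 16 mm wide; open, the fingers measure 119 mm over their backs; the gripper's body (75 mm by 177 mm) begins 78 mm behind the grasp point.
Start: joints at [1.034, 0.087, 1.371, -0, 1.684, -0.103], TCP at [0.231, 0.499, 0.405] pointing down, gripper open.
Joint ranges: [-3.1, 3.1], [-0.76, 2.03], [0.27, 2.55], [-1.08, 4.22], [0.17, 2.65], [-2.57, 2.57]. Speed limits (rad/s): [2.79, 2.79, 3.14, 3.14, 3.14, 3.14].

## Interface

Orientations are given as [roll, pitch, yaw] about the fixed x, y, z axes, in that order (R = Rz(yaw) Ry(pitch) Rx(roll)).
In Python, from bench import telemetry, snapshot, ticket, robot gives the robot as it stands.
- The arm moves only by the tool apply_moves, never from a script. Its argument "moves" is a list that holds one entry, the list of rows, each a list of 5 numbers: the shift along the tool's x, y, z in units of 50 mm (1.0 is 50 mm), then the turn about the tool's z in units of 10 degrees (1.0 is 10 degrees), then the closure, from 0 (fully open) to 1 (shut). A call has 1 to 10 rows; each row is the pose to reach, as a shift and turn from the pose commanded when the call began, along the tool's axes at that moment; what a row does not reach only later rows make up. A row lasts 1/8 s, in which the tool goes at most 62.5 mm and 10.7 degrees, less where a joint would pass 70% of its speed; a pose out of reach is approached as far as the arm can. A call with a gripper value outside its range is refused whole. The fingers move at their own pace and stop on an object; the grip force is fixed at half the most. Time passes only in rows, so rows that repeat a pose let the fingers close. It gives the time, the measured TCP pose, the force, the opening and the grip force at its end, in the units of the state.
- telemetry.get_obs(): the state, without advancing time (a new reading comes with each control period).
- snapshot(name): name is "side" or "top" or "wrist"; returns a dict with "image" (480x640x3 uint8, red, green, blue), "fovy" (degrees; the focal length in pixels is half the picture's height over the tangent of half this angle, whatever the lens; pixels are square), "cx", "cy" (the principal point, pixels), "R" (3x3) and "t" (3): a world point X has camera coordinates R X + t. Camera axes: x right, y down, z forward; pixel columns grow to the right and rows downward; lengths in m; the calibration is good to about 2 mm. A picture is of the moment at which its call begins. There is no depth.
- ticket.close_job(): hands the job in; it is judged then, once.
The state is a dict: "time": time; "joint_positions": joint angles; "qvel": joint speeds; "joint_torque": joint torques, N m; "tool_pos": TCP position; "ee_rot": TCP orientation; "wrist_force": force on the tool from outside, world axes, zero at the start; "wrist_torque": the same for the moment, N m; "width": finger opening in m; "finger_force": force on a finger pad.
Only numpy, scipy, OpenCV 4.12 (cv2) and the standard library are available. Lean on these libraries where they do the work, as an engineer would, in place of code of your own. Each camera call takes 0.05 s, during which the arm holds its last target. There are 200 camera calls.

## Working session

There is one attempt and no reset: what is moved stays moved. The work goes in short steps, Python scripts to look and compute and a tool call to move; the robot and the scene stay as the last step left them, time stands still between calls to the robot, and variables do not carry over. Pictures are saved under pics/ and viewed, at most 10 in all, crops included, and the job is handed in when it is done.

Besides the shell and the picture viewer there is one more tool, called after "Call:" in YAML: its name, and indented under it one key for each argument. apply_moves: Moves the arm, as the interface text tells. Its arguments: {"type":"object","properties":{"moves":{"type":"array","items":{"type":"array","items":{"type":"array","items":{"type":"number"}}}}},"required":["moves"]}

```bash
mkdir -p pics; cat > h.py <<'E'
import numpy as np, cv2
from bench import telemetry, snapshot, ticket, robot
def snap(n,f):
    s=snapshot(n); cv2.imwrite('pics/'+f,s['image'][:,:,::-1]); np.save('pics/'+f+'.npy',s,allow_pickle=True); return s
def load(f): return np.load('pics/'+f+'.npy',allow_pickle=True).item()
def ray(s,u,v,z):
    f=240/np.tan(np.radians(s['fovy'])/2); R=np.array(s['R']);t=np.array(s['t'])
    d=R.T@np.array([(u-s['cx'])/f,(v-s['cy'])/f,1]); c=-R.T@t
    return c+d*(z-c[2])/d[2]
def proj(s,X):
    f=240/np.tan(np.radians(s['fovy'])/2); p=np.array(s['R'])@np.array(X)+np.array(s['t'])
    return f*p[0]/p[2]+s['cx'],f*p[1]/p[2]+s['cy']
E
python3 - <<'E'
from h import *
for n in ('top','side'):
    s=snap(n,n+'0.png'); print(n,s['fovy'],s['cx'],s['cy'],-np.array(s['R']).T@s['t'])
print(telemetry.get_obs())
E
```

```text
top 45.53426042104888 317.0059561478126 243.83887470909775 [0.58125592 0.01833763 1.23275927]
side 46.27769610223585 327.1522117088471 238.95906863212414 [0.60475966 0.88981534 0.62104129]
{'time': 0.1, 'joint_positions': array([ 1.03388862e+00,  8.78771812e-02,  1.37207095e+00,  8.99953717e-06,
        1.68357726e+00, -1.03084345e-01]), 'qvel': array([ 3.26608376e-05, -1.68230564e-03, -1.20936662e-03,  5.99003701e-04,
        4.10704960e-04,  2.10715197e-04]), 'joint_torque': array([ 2.84660717e-03, -3.41252267e+01, -3.03301120e+01,  7.20658712e-02,
        3.04095203e-02, -1.07185326e-04]), 'tool_pos': array([0.23113561, 0.49897214, 0.40363929]), 'ee_rot': array([-3.13967109e+00, -2.07779411e-04,  2.70777009e+00]), 'wrist_force': array([0.29767288, 0.8673533 , 0.79490283]), 'wrist_torque': array([-0.04387544, -0.02937754,  0.0531263 ]), 'finger_force': 0.0, 'width': 0.09394568126730213}
```

View pics/top0.png

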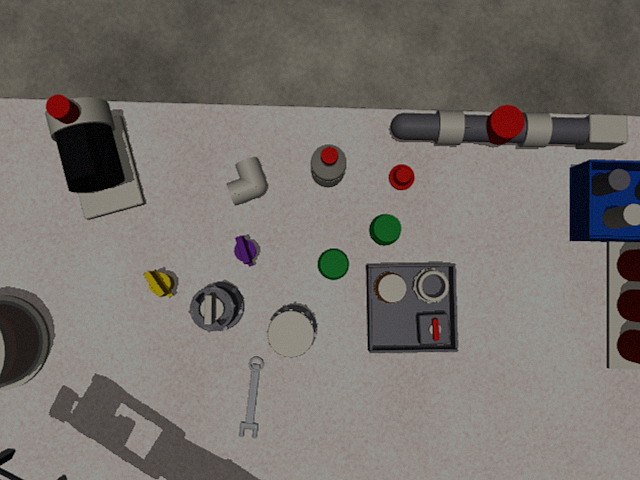

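View pics/side0.png

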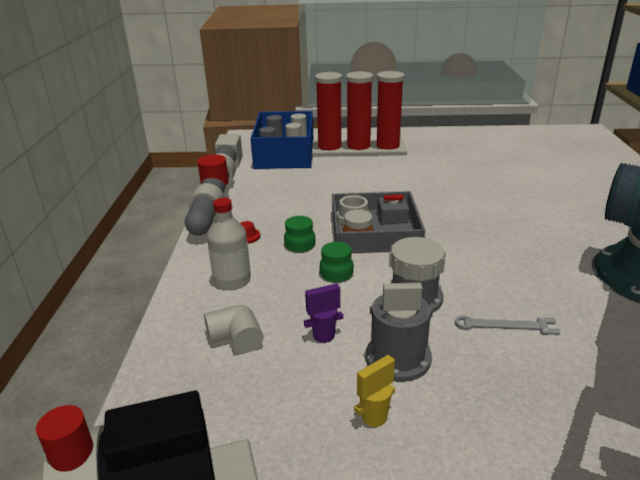

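Candidates for the plug:
- White bar in the open grey stub: top (211,307), side (402,296).
- Purple one: top (246,250).
- Yellow one: top (160,282).
- Capped stub with no bar: top (291,333).

The white bar in the stub fits the description. The free box corner is at the lower left, top (388,333), and the bottle is at (329,165). Next I'll take a crop and measure.

```bash
python3 - <<'E'
from h import *
s=load('top0.png'); im=s['image']
hsv=cv2.cvtColor(im,cv2.COLOR_RGB2HSV)
c=im[260:360,170:320]; cv2.imwrite('pics/crop.png',cv2.resize(c[:,:,::-1],None,fx=5,fy=5,interpolation=cv2.INTER_CUBIC))
m=np.zeros(im.shape[:2],np.uint8); m[290:328,196:228]=(hsv[290:328,196:228,2]>135)*255
n,l,st,ce=cv2.connectedComponentsWithStats(m); k=1+np.argmax(st[1:,4]); print(st[k],ce[k])
p=np.argwhere(l==k)[:,::-1].astype(np.float32); r=cv2.minAreaRect(p); print(r)
b=cv2.boxPoints(r); W=[ray(s,*q,.142)[:2] for q in b]; print(np.round(W,4),np.mean(W,0)); 
for i in (0,1):
  d=W[i+1]-W[i]; print(np.linalg.norm(d),np.degrees(np.arctan2(d[1],d[0])))
# box: dark mask
m=np.zeros(im.shape[:2],np.uint8); m[255:360,360:465]=(hsv[255:360,360:465,2]<110)*255
cs,_=cv2.findContours(m,cv2.RETR_EXTERNAL,cv2.CHAIN_APPROX_SIMPLE); r=cv2.minAreaRect(max(cs,key=cv2.contourArea)); print(r)
W=[ray(s,*q,.05)[:2] for q in cv2.boxPoints(r)]; print(np.round(W,4),np.mean(W,0),np.linalg.norm(W[1]-W[0]),np.linalg.norm(W[2]-W[1]))
print('cap',ray(s,291,333,.104),'bottle',ray(s,329,155,.17),'jar',ray(s,391,288,.056))
E
```

```text
[201 296  10  28 191] [206.71204188 309.70157068]
((205.5, 309.5), (27.0, 9.0), 90.0)
[[0.533  0.2321]
 [0.5335 0.2151]
 [0.4826 0.2131]
 [0.4821 0.2301]] [0.50780674 0.22259877]
0.017076955525969703 -88.36749056250865
0.05098304194322315 -177.79614434482966
((411.1856994628906, 306.7063903808594), (90.8410873413086, 90.3833999633789), 88.61964416503906)
[[ 0.6079 -0.0857]
 [ 0.6177 -0.2727]
 [ 0.4314 -0.2802]
 [ 0.4218 -0.0947]] [ 0.51970924 -0.18331621] 0.1872311273681741 0.18646639910147242
cap [0.46414844 0.06056131 0.104     ] bottle [ 0.8046075  -0.00286882  0.17      ] jar [ 0.55669963 -0.14002944  0.056     ]
```

View pics/crop.png

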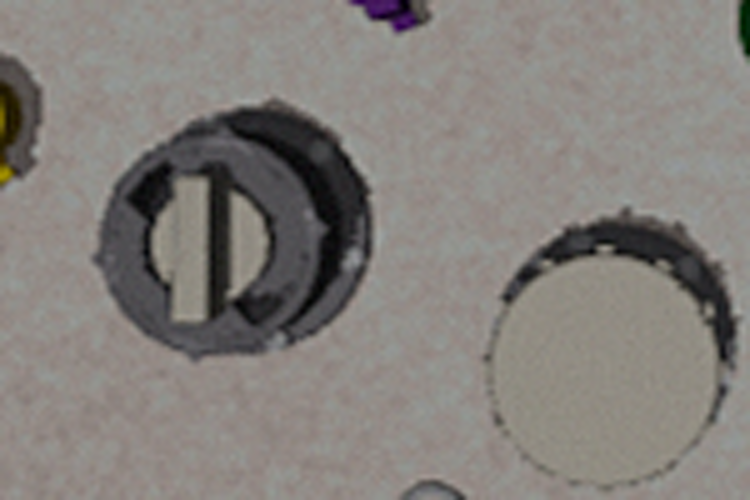

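The crop confirms the white bar in the grey port: bar x 172–212, y 175–322 in the crop, so its centre is at about (208.4,309.7). Slots at 45° counterclockwise match the description. Next I'll work out the move to a point above it.

```bash
cat >> h.py <<'E'
from scipy.spatial.transform import Rotation as Ro
def delta(P,yaw=None):
    o=telemetry.get_obs(); R=Ro.from_euler('xyz',o['ee_rot']).as_matrix()
    d=R.T@(np.array(P)-o['tool_pos'])/.05
    a=0 if yaw is None else -np.degrees((yaw-o['ee_rot'][2]+np.pi)%(2*np.pi)-np.pi)/10
    print('t',o['time'],'pos',o['tool_pos'].round(4),'yaw',o['ee_rot'][2].round(4),'delta',d.round(3),'turn',round(a,3),'q6',o['joint_positions'][5].round(3))
E
python3 - <<'E'
from h import *
s=load('top0.png')
a=ray(s,208.4,295,.142);b=ray(s,208.4,324.4,.142);print(a,b,(a+b)/2)
p=(a+b)/2; delta([p[0],p[1],.40],3.18)
E
```

```text
[0.53532657 0.21816242 0.142     ] [0.47985574 0.21601958 0.142     ] [0.50759115 0.217091   0.142     ]
t 0.1 pos [0.2311 0.499  0.4036] yaw 2.7078 delta [-7.387 -2.791  0.077] turn -2.706 q6 -0.103
```

Call:
apply_moves:
  moves:
    - [[-1, -0.4, 0, -0.4, 0], [-2, -0.8, 0, -0.8, 0], [-3, -1.2, 0.05, -1.2, 0], [-4, -1.6, 0.05, -1.6, 0], [-5, -2, 0.05, -2, 0], [-6, -2.4, 0.08, -2.4, 0], [-7, -2.7, 0.08, -2.7, 0], [-7.39, -2.79, 0.08, -2.7, 0], [-7.39, -2.79, 0.08, -2.7, 0]]

```text
time: 1.23
tool_pos: [0.5083, 0.2168, 0.4]
ee_rot: [3.141, -0.002, -3.106]
wrist_force: [0.1, -0.3, -0.5]
width: 0.0939
finger_force: 0.0
```

```bash
python3 - <<'E'
from h import *
s=snap('wrist','w1.png'); print(-np.array(s['R']).T@s['t'], proj(s,[.5076,.2171,.142]))
delta([.5076,.2171,.307],3.18)
E
```

```text
[0.42622524 0.21368317 0.38056371] (np.float64(320.6699279818822), np.float64(252.25357895626283))
t 1.275 pos [0.5076 0.2176 0.4002] yaw -3.1046 delta [-0.003 -0.011  1.864] turn -0.008 q6 -1.306
```

View pics/w1.png

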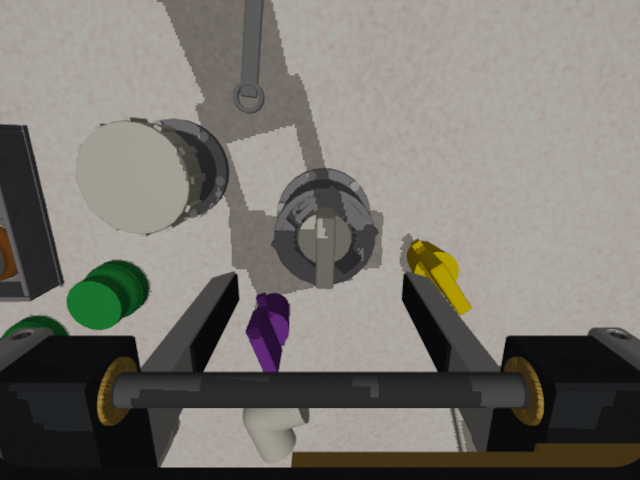

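```bash
python3 - <<'E'
from h import *
s=load('w1.png'); g=cv2.cvtColor(s['image'],cv2.COLOR_RGB2GRAY)
for r in (265,275,283): print(r,g[r,305:345].tolist())
print(g[200:296:3,325].tolist())
for u,v in((325,208),(325,250),(325,275)): print(ray(s,u,v,.142))
E
```

```text
265 [63, 62, 62, 61, 61, 61, 55, 47, 41, 42, 53, 80, 98, 102, 103, 103, 103, 104, 104, 104, 103, 103, 103, 103, 103, 104, 103, 100, 86, 61, 43, 41, 41, 42, 43, 42, 43, 41, 42, 43]
275 [61, 62, 62, 62, 61, 62, 62, 62, 62, 61, 72, 88, 99, 103, 104, 103, 103, 103, 103, 103, 103, 103, 103, 103, 103, 103, 101, 98, 84, 62, 62, 62, 62, 62, 61, 62, 61, 62, 64, 64]
283 [115, 115, 113, 107, 102, 96, 82, 66, 62, 61, 73, 90, 99, 102, 103, 102, 102, 103, 103, 103, 103, 102, 102, 103, 103, 104, 101, 95, 81, 59, 60, 85, 131, 155, 157, 160, 163, 156, 156, 167]
[64, 63, 62, 74, 75, 74, 91, 104, 104, 104, 141, 103, 148, 103, 103, 103, 103, 104, 103, 104, 103, 103, 103, 104, 103, 103, 103, 103, 103, 101, 168, 169]
[0.47420842 0.21900741 0.142     ]
[0.50573235 0.2202355  0.142     ]
[0.52561002 0.22100988 0.142     ]
```

```bash
python3 -c "
import cv2;i=cv2.imread('pics/w1.png')[170:300,260:390];cv2.imwrite('pics/wc.png',cv2.resize(i,None,fx=4.5,fy=4.5,interpolation=2))"
```

```text
(no output)
```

View pics/wc.png

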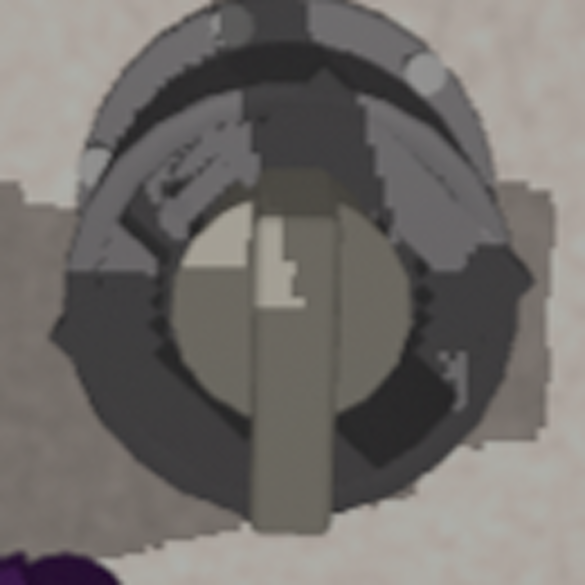

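The bar's top face runs from (326,218) to (325,288), so its centre is at about (508, 220) mm, with yaw about 1–2°. I'll descend and close on it.

Call:
apply_moves:
  moves:
    - [[0, 0.03, 0.6, 0, 0], [0, 0.03, 1.2, 0, 0], [0, 0.03, 1.6, 0, 0], [0, 0.03, 1.84, 0, 0], [0, 0.03, 1.84, 0, 0.5], [0, 0.03, 1.84, 0, 1], [0, 0.03, 1.84, 0, 1], [0, 0.03, 1.84, 0, 1], [0, 0.03, 1.84, 0, 1], [0, 0.03, 1.84, 0, 1]]

```text
time: 2.52
tool_pos: [0.5078, 0.2186, 0.3088]
ee_rot: [3.141, 0.0, -3.104]
wrist_force: [-0.2, 0.5, 0.4]
width: 0.0377
finger_force: 0.0
```

```bash
python3 - <<'E'
from h import *
delta([.508,.2195,.308],3.18); o=telemetry.get_obs(); print(o['wrist_force'],o['wrist_torque'],o['width'],o['finger_force'])
E
```

```text
t 2.525 pos [0.5078 0.2186 0.3088] yaw -3.1043 delta [-0.004  0.018  0.016] turn -0.006 q6 -1.304
[-0.16337788  0.45431049  0.43860587] [ 0.01988364 -0.01740612 -0.07109423] 0.03766242187235294 0.0
```

Call:
apply_moves:
  moves:
    - [[0, 0, 0, 0, 1], [0, 0, 0, 0, 1], [0, 0, 0, 0, 1], [0, 0, 0, 0, 1], [0, 0, 0, 0, 1], [0, 0, 0, 0, 1]]

```text
time: 3.28
tool_pos: [0.5077, 0.219, 0.3086]
ee_rot: [3.14, 0.0, -3.104]
wrist_force: [-0.5, 3.0, -1.6]
width: 0.0135
finger_force: 29.9
```

```bash
python3 - <<'E'
from h import *
delta([.508,.2195,.308],3.18); o=telemetry.get_obs(); print(o['wrist_force'],o['wrist_torque'],o['width'],o['finger_force'])
E
```

```text
t 3.275 pos [0.5077 0.219  0.3086] yaw -3.104 delta [-0.006  0.01   0.012] turn -0.005 q6 -1.304
[-0.46592253  2.95465548 -1.64776702] [ 0.81140257 -0.09151169 -0.08269778] 0.013527510276953853 29.94425654411316
```

Gripped: width 13.5 mm, side force 3 N. Now the counterclockwise twist, which is a negative turn about tool z.

Call:
apply_moves:
  moves:
    - [[0, 0, 0, -0.6, 1], [0, 0, 0, -1.2, 1], [0, 0, 0, -1.8, 1], [0, 0, 0, -2.4, 1], [0, 0, 0, -3.0, 1], [0, 0, 0, -3.6, 1], [0, 0, 0, -4.2, 1], [0, 0, 0, -4.6, 1], [0, 0, 0, -4.8, 1], [0, 0, 0, -4.8, 1]]

```text
time: 4.53
tool_pos: [0.5079, 0.2187, 0.3086]
ee_rot: [-3.141, 0.001, -2.268]
wrist_force: [1.9, 3.0, -2.6]
width: 0.0135
finger_force: 30.1
```

```bash
python3 - <<'E'
from h import *
delta([.508,.2195,.308],3.18+.8); o=telemetry.get_obs(); print(o['wrist_force'],o['wrist_torque'],o['width'],o['finger_force'])
s=snap('wrist','w2.png'); i=s['image'][130:380,190:450,::-1]; cv2.imwrite('pics/w2c.png',cv2.resize(i,None,fx=2.3,fy=2.3))
E
```

```text
t 4.525 pos [0.5079 0.2187 0.3086] yaw -2.2675 delta [-0.012  0.009  0.013] turn 0.204 q6 -2.141
[ 1.85893972  2.99511081 -2.64688715] [ 0.86786111 -0.31510151 -0.44243966] 0.013535721690008074 30.079786777496338
```

View pics/w2c.png

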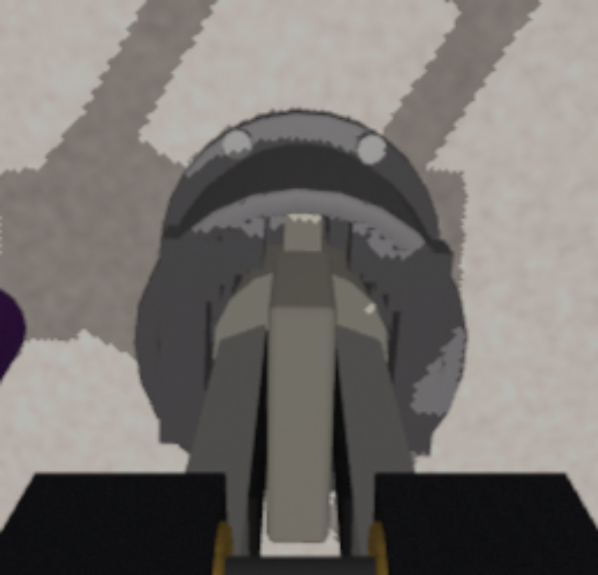

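The bar is turned 0.84 rad, and the torque has risen to 0.44 N m, so it is at the stop. A lug shows in the far slot, crop (303,232). I'll lift gently first.

Call:
apply_moves:
  moves:
    - [[0, 0, 0, 0.1, 1], [0, 0, -0.06, 0.1, 1], [0, 0, -0.12, 0.1, 1], [0, 0, -0.2, 0.1, 1], [0, 0, -0.3, 0.1, 1]]

```text
time: 5.2
tool_pos: [0.5077, 0.2184, 0.3244]
ee_rot: [-3.141, -0.001, -2.284]
wrist_force: [-0.9, 0.0, -1.2]
width: 0.0135
finger_force: 30.0
```

It comes free: the load is the plug's weight only. Continue straight up.

Call:
apply_moves:
  moves:
    - [[0, 0, -0.4, 0, 1], [0, 0, -0.9, 0, 1], [0, 0, -1.4, 0, 1], [0, 0, -1.9, 0, 1], [0, 0, -1.9, 0, 1]]

```text
time: 5.82
tool_pos: [0.5079, 0.2185, 0.4221]
ee_rot: [-3.138, 0.005, -2.284]
wrist_force: [0.2, 0.2, -2.0]
width: 0.0138
finger_force: 30.0
```

```bash
python3 - <<'E'
from h import *
delta([.475,-.143,.42],np.pi+.045)
o=telemetry.get_obs(); print(o['wrist_force'],o['width'])
# refine box from top picture: contour of dark, inner floor free corner
s=load('top0.png')
i=s['image'][255:360,360:465,::-1]; cv2.imwrite('pics/boxc.png',cv2.resize(i,None,fx=5.5,fy=5.5,interpolation=2))
E
```

```text
t 5.825 pos [0.5079 0.2185 0.4221] yaw -2.2839 delta [ 5.899 -4.233  0.027] turn 4.656 q6 -2.125
[ 0.23654859  0.21867035 -2.02858531] 0.013808135761138556
```

View pics/boxc.png

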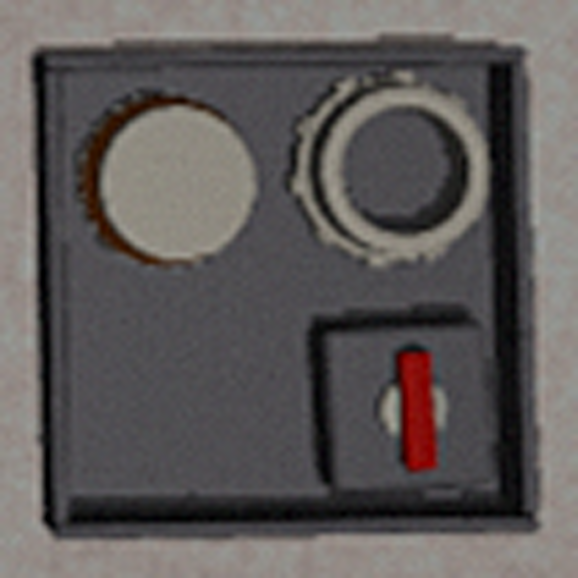

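The free corner is clear at crop (190,390). Rim corners give a gap centre of about (0.474, -0.1425). Carry it there.

Call:
apply_moves:
  moves:
    - [[0.6, -0.42, 0, 0.5, 1], [1.4, -1.0, 0, 1.1, 1], [2.3, -1.65, 0, 1.8, 1], [3.2, -2.3, 0, 2.5, 1], [4.1, -2.95, 0, 3.2, 1], [4.9, -3.5, 0, 3.9, 1], [5.5, -3.95, 0, 4.4, 1], [5.9, -4.23, 0, 4.66, 1], [5.9, -4.23, 0, 4.66, 1], [5.9, -4.23, 0, 4.66, 1]]

```text
time: 7.08
tool_pos: [0.4747, -0.1423, 0.4179]
ee_rot: [3.14, -0.001, -3.096]
wrist_force: [-1.0, 0.1, -0.9]
width: 0.0137
finger_force: 30.0
```

```bash
python3 - <<'E'
from h import *
delta([.474,-.1425,.42],np.pi+.05)
s=snap('wrist','w3.png'); 
for P in ([.474,-.1425,.006],): print(proj(s,P))
E
```

```text
t 7.075 pos [ 0.4747 -0.1423  0.4179] yaw -3.0964 delta [ 0.014 -0.002 -0.041] turn -0.028 q6 -2.022
(np.float64(319.64565560235354), np.float64(209.67018257490093))
```

View pics/w3.png

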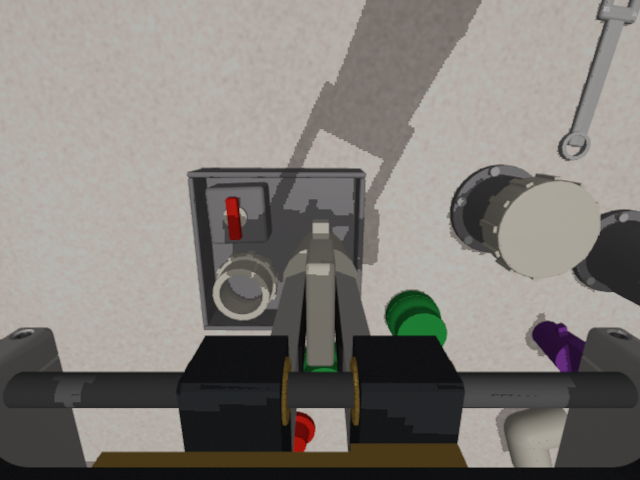

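In the wrist view, the rim's outer corners are at about (365.5,171) and (189,173), and the plug hangs over the free corner. Check the gap from these corners.

```bash
python3 - <<'E'
from h import *
s=load('w3.png')
a=ray(s,365.5,170,.05)[:2]; b=ray(s,188.5,171,.05)[:2]; d=a-b; L=np.linalg.norm(d); ey=d/L; ex=np.array([ey[1],-ey[0]])
print(a,b,L,np.degrees(np.arctan2(ex[1],ex[0])))
m=(a+b)/2; print('gap',m+ex*.0485+ey*.0425)
E
```

```text
[ 0.42207729 -0.09847654] [ 0.43105723 -0.27697956] 0.17872874749396883 2.879946601868252
gap [ 0.47287066 -0.14284492]
```

Call:
apply_moves:
  moves:
    - [[0.02, 0, 0.3, 0, 1], [0.02, 0, 0.8, 0, 1], [0.02, 0, 1.3, 0, 1], [0.02, 0, 1.7, 0, 1], [0.02, 0, 2.1, 0, 1], [0.02, 0, 2.4, 0, 1], [0.02, 0, 2.6, 0, 1], [0.02, 0, 2.8, 0, 1], [0.02, 0, 2.88, 0, 1], [0.02, 0, 2.88, 0, 1]]

```text
time: 8.38
tool_pos: [0.4738, -0.1429, 0.2747]
ee_rot: [3.142, 0.0, -3.097]
wrist_force: [-0.4, 0.2, -1.1]
width: 0.0136
finger_force: 30.0
```

Call:
apply_moves:
  moves:
    - [[0, 0, 0.02, 0, 1], [0, 0, 0.04, 0, 1], [0, 0, 0.06, 0, 1], [0, 0, 0.06, 0, 1]]

```text
time: 8.88
tool_pos: [0.4737, -0.1428, 0.2717]
ee_rot: [3.141, 0.0, -3.097]
wrist_force: [-0.4, -0.0, -0.3]
width: 0.0139
finger_force: 30.0
```

```bash
python3 - <<'E'
from h import *
delta([.4735,-.1427,.2696],np.pi+.05); o=telemetry.get_obs(); print(o['wrist_force'],o['wrist_torque'],o['width'])
E
```

```text
t 8.875 pos [ 0.4737 -0.1428  0.2717] yaw -3.0972 delta [0.005 0.003 0.041] turn -0.032 q6 -2.023
[-0.40377771 -0.04211702 -0.29089152] [ 0.0182255  -0.03685679  0.00614272] 0.013908191573064868
```

Call:
apply_moves:
  moves:
    - [[0, 0, 0.02, 0, 1], [0, 0, 0.03, 0, 1], [0, 0, 0.04, 0, 1], [0, 0, 0.04, 0, 1]]

```text
time: 9.38
tool_pos: [0.4738, -0.1428, 0.2696]
ee_rot: [3.141, -0.0, -3.097]
wrist_force: [0.1, 1.0, -0.6]
width: 0.014
finger_force: 30.0
```

Call:
apply_moves:
  moves:
    - [[0, 0, 0.01, 0, 1], [0, 0, 0.02, 0, 1], [0, 0, 0.02, 0, 1]]

```text
time: 9.75
tool_pos: [0.4738, -0.1428, 0.2694]
ee_rot: [-3.141, 0.0, -3.097]
wrist_force: [-1.4, -0.0, 4.0]
width: 0.014
finger_force: 30.0
```

The foot is on the floor: +4 N. Release and retreat straight up.

Call:
apply_moves:
  moves:
    - [[0, 0, 0, 0, 0.8], [0, 0, 0, 0, 0.6], [0, 0, 0, 0, 0.5], [0, 0, 0, 0, 0.5], [0, 0, 0, 0, 0.5], [0, 0, 0, 0, 0.5], [0, 0, 0, 0, 0.5]]

```text
time: 10.62
tool_pos: [0.4738, -0.1429, 0.2687]
ee_rot: [3.142, 0.0, -3.097]
wrist_force: [-0.3, -0.4, 0.1]
width: 0.0471
finger_force: 0.0
```

Call:
apply_moves:
  moves:
    - [[0, 0, -0.2, 0, 0.5], [0, 0, -0.6, 0, 0.5], [0, 0, -1.2, 0, 0.5], [0, 0, -2, 0, 0.5], [0, 0, -3, 0, 0.5], [0.5, 0, -3, 0, 0.5], [1, 0, -3, 0, 0.5], [1.5, 0, -3, 0, 0.5], [1.5, 0, -3, 0, 0.5]]

```text
time: 11.75
tool_pos: [0.3979, -0.1461, 0.4199]
ee_rot: [-3.14, 0.002, -3.098]
wrist_force: [0.0, 0.1, -0.2]
width: 0.0472
finger_force: 0.0
```

```bash
python3 - <<'E'
from h import *
delta([.4735,-.1427,.2696]); print(telemetry.get_obs()['width'])
a=snap('side','s9.png')['image'][170:330,200:460]; b=snap('top','t9.png')['image'][140:370,300:480]
a=cv2.resize(a,(520,320)); b=cv2.resize(b,(250,320)); cv2.imwrite('pics/end.png',np.hstack([a,b])[:,:,::-1])
E
```

```text
t 11.75 pos [ 0.3979 -0.1461  0.4199] yaw -3.0983 delta [-1.507  0.006  3.008] turn 0 q6 -2.1
0.04715902401595421
```

View pics/end.png

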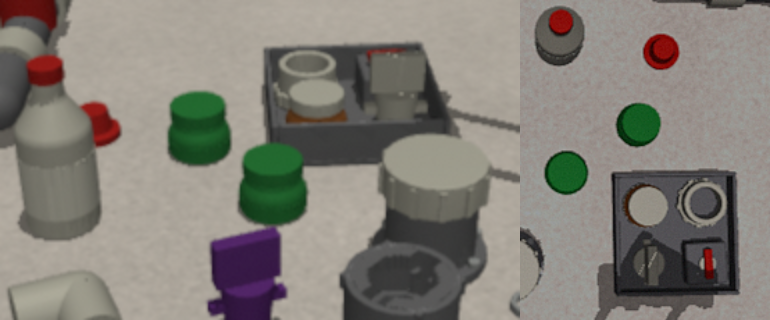

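The plug stands upright in the free corner (side crop (397,85), top crop (648,262)). The three fittings and the bottle are standing, and the port is empty.

```bash
python3 -c "
from h import *
print(ticket.close_job())"
```

```text
the job is handed in; nothing more can be done
None
```

The plug was twisted counterclockwise to the stop, pulled straight up and out, and set upright in the box's free corner at about 12 s; the three fittings and the bottle are still standing, and the job is handed in.

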